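# Release the snap tab and push the cover off a dust filter

## Task

The bench dust filter has to be opened for inspection. With your fingertips press the orange snap tab down into the blue filter box until the grey cover pops loose, then push the cover along its guides, off its seat and onto the shelf at the other end of the box, so that the opening with the white filter is completely uncovered. Only press and push: do not lift the cover, leave it lying flat on the shelf, and do not disturb the glass, the wax tin or the sanding block.

Things in the scene. Friction and masses are not known exactly. Their poses are not given: they have to be found in the camera images.
- filter_box: Blue dust-filter box fixed to the bench, 132 (x) by 284 (y) mm; side walls 74 mm, end stop 80 mm high. Origin: its centre at bench level, z up. The cover slides along box +y on a deck 64 mm above the bench. From -y to +y: hose spigot (to y = -174 mm, 59 mm high), orange tab (y = -100), cover's seat (-75 to +21) over the opening, empty shelf, end stop (inner face y = +131). Yaw varies up to 26 degrees.
- filter_opening (a point): Centre of the filter opening at deck height, y = -20 mm in the box frame; opening 80 (x) by 72 (y) mm, white pleated filter 8 mm down. Axes as the box. Side walls: inner faces at x = +-57.5 mm; along the seat they carry lips (inner edges x = +-50.5 mm, tops 74.5 mm above the bench) that hold the cover's side flanges down.
- tab_top (a point): Centre of the top of the orange snap tab's pad (50 mm in x, 34 mm in y); at rest 73 mm above the bench, 9 mm above the deck; moves down with the tab. Axes as the box. The pad's front edge is 8 mm from the back of the seated cover. Beside it, at x = +-31 to +-45 mm, stand two dark blocks 8 mm above the deck with spring pins that bear on the cover.
- snap_tab (a joint): Travel of the tab in m: 0 up, 0.008 fully pressed, straight down. Sprung: 1.5 N to start, 4 to 8 N for the full stroke. Its tooth stands 6 mm above the deck inside the cover and blocks it; beyond about 0.006 it clears, and the pins push the cover 12 mm along box +y within a second, past the tooth. The cover then stays free when the tab is let go and springs up.
- cover: Loose grey plastic cover, about 150 g: 92 mm (x; 112 with low side flanges) by 96 mm (y), 26 mm high, hollow below. Origin: centre of its underside, on the deck. Axes as the box. Box-frame y: -27 mm seated, +83 mm against the end stop; the opening is completely uncovered from +64 mm on. Once released it slides with 1 to 2 N, 1.5 mm play each side.
- cover_rear (a point): Middle of the cover's flat back face (its -y face, towards the tab), 18 mm above the deck, 8 mm below the cover's top: where a fingertip pushes along box +y. The tab (9 mm above the deck when up) and its tooth lie lower, so a fingertip 12 mm above the deck passes over them.
- tea_glass: Clear drinking glass with a little tea, 85 mm across, 90 mm high, standing loose on the bench; origin at the centre of its foot. Leave alone.
- wax_tin: Small open round tin of wax, 61 mm across, 18 mm high, loose on the bench; origin at the centre of its underside. Leave alone.
- sanding_block: Wooden sanding block, 93 x 87 x 34 mm, loose on the bench; origin at the centre of its underside. Leave alone.
Things that resemble listed ones, but are neither listed nor needed, are in the scene too. Of the things that look like the cover, the largest one is meant.

How it is judged:
By the outcome, as a careful person would: the job done as asked, in the order asked, and still so for the second after the job is handed in, with the robot touching nothing.
It also fails if it takes over 38 s, if anything falls off the work surface, if the arm or the gripper's body presses on something with over 40 N, if the wrist force passes 120 N, or if a joint passes its speed limit or range.

## Robot

A 7-joint arm with a two-finger parallel gripper is mounted at the origin on a cart in front of the work surface, level with it; the furniture and walls round the work are solid. World frame = base frame: x ahead of the robot, y to its left, z up, the work surface at z = 0. Lengths are in m, angles in rad, forces in N, time in s.
With the tool pointing down it reaches from about 0.4 to 0.875 m from the base axis. Payload 19.3 kg.
Tool frame: the origin (TCP) lies midway between the tips of the shut fingers; the grasp point (between the pads) lies 19 mm behind it; x points along the fingers, y is the direction in which the jaws open and shut, and the axes are right-handed (so a half turn about x gives the same grasp; the last joint's range is limited). The gripper opens to 85 mm and grips with 20 to 120 N. Pads are 22 mm wide; open, the fingers measure 114 mm over their backs; the gripper's body (76 mm by 85 mm) begins 54 mm behind the grasp point. The pads swing forward as they close: fully open they stand 13 mm farther back than shut.
Start: joints at [1.032, 0.521, -0.036, 1.599, 0.021, 1.021, -0.113], TCP at [0.282, -0.558, 0.231] pointing down, gripper open.
Joint ranges: [-2.91, 2.91], [-0.3, 2.13], [-1.5, 1.42], [0.17, 2.43], [-1.26, 4.41], [0.16, 1.93], [-2.52, 2.52]. Speed limits (rad/s): [1.89, 1.89, 2.39, 2.39, 3.01, 3.01, 3.01].

## Interface

Orientations are given as [roll, pitch, yaw] about the fixed x, y, z axes, in that order (R = Rz(yaw) Ry(pitch) Rx(roll)).
In Python, from workcell import telemetry, vision, workorder gives the robot as it stands. The module is installed in compiled form; this text tells all that it offers.
- The arm moves only by the tool play_rows, never from a script. Its argument "deltas" is a list of rows, each a list of 7 numbers: the shift along the world's x, y, z in mm, then the turn, a rotation vector about the world's x, y, z in degrees, then the finger opening in mm, from 0 to 85.4. In form: [[x, y, z, wx, wy, wz, jaw], ...]. A call has 1 to 8 rows; each row shifts and turns the commanded pose from where the row before left it; what a row does not reach is not made up. A row lasts 1/8 s, in which the tool goes at most 62.5 mm and 10.7 degrees, less where a joint would pass 70% of its speed; a pose out of reach is approached as far as the arm can. A call with a gripper value outside its range is refused whole. The fingers move at their own pace and stop on an object; "grip_force" is the grip in N (left out, the last holds). Time passes only in rows, so rows that do not move let the fingers close. It gives the time, the measured TCP pose, the force and the opening at its end, in the units of the state.
- telemetry.observe(): the state, without advancing time (a new reading comes with each control period).
- vision.grab_frame(name): name is "side" or "top" or "wrist"; returns the picture (400x640x3 uint8, red, green, blue); there is no depth.
- vision.camera_info(name): a dict with "mtx" (3x3 intrinsics, pixels), "k1" (the pictures are not rectified: a ray, as slopes to the right and down, at radius r is drawn at 1 + k1 r^2 times it, then the intrinsics apply), "rvec" (rotation vector, rad) and "tvec" (3), from world to camera coordinates, as OpenCV has them. Camera axes: x right, y down, z forward; pixel columns grow to the right and rows downward; lengths in m; the calibration is good to about 2 mm. A picture is of the moment at which its call begins: read the wrist's pose just before it. camera_info takes no time and is no camera call; for the wrist camera it gives the pose at the moment of the call.
- workorder.job_done(): hands the job in, once; it reports no verdict.
The state is a dict: "clock": time; "qpos": joint angles; "qd": joint speeds; "joint_efforts": joint torques, N m; "position": TCP position; "tool_rot": TCP orientation; "force": force on the tool from outside, world axes, zero at the start; "moment": the same for the moment, N m; "grip_width": finger opening in m.
Only numpy, scipy, OpenCV 4.12 (cv2) and the standard library are available. Lean on these libraries where they do the work, as an engineer would, in place of code of your own. Each camera call takes 0.05 s, during which the arm holds its last target. There are 200 camera calls.

## Working session

There is one attempt and no reset: what is moved stays moved. The work goes in short steps, Python scripts to look and compute and a tool call to move; the robot and the scene stay as the last step left them, time stands still between calls to the robot, and variables do not carry over. Pictures are saved under pics/ and viewed, about 8 in all and at most 12, crops included, and the job is handed in when it is done.

Besides the shell and the picture viewer there is one more tool, called after ">>>" as name([rows], argument=value, ...), one row to a line, values as JSON. play_rows: Moves the arm, as the interface text tells. Its arguments: {"type":"object","properties":{"deltas":{"type":"array","items":{"type":"array","items":{"type":"number"}}},"grip_force":{"type":"number"}},"required":["deltas"]}

```bash
mkdir -p pics
cat > h.py <<'E'
import numpy as np, cv2
from workcell import telemetry, vision, workorder
def ray(ci,px):
    K=np.array(ci["mtx"],float);k=ci["k1"]
    n=cv2.undistortPoints(np.array(px,float).reshape(-1,1,2),K,np.array([k,0,0,0.])).reshape(-1,2)
    R=cv2.Rodrigues(np.array(ci["rvec"],float))[0];t=np.array(ci["tvec"],float).ravel()
    return -R.T@t,(np.c_[n,np.ones(len(n))])@R
def onz(ci,px,z):
    c,d=ray(ci,px);return c+d*((z-c[2])/d[:,2])[:,None]
def proj(ci,P):
    return cv2.projectPoints(np.array(P,float).reshape(-1,3),np.array(ci["rvec"],float),np.array(ci["tvec"],float),np.array(ci["mtx"],float),np.array([ci["k1"],0,0,0.]))[0].reshape(-1,2)
E
python3 - <<'E'
from h import *
s=telemetry.observe();print(s)
a=[]
for n in("top","side"):
    f=vision.grab_frame(n);cv2.imwrite(f"pics/{n}0.png",f[:,:,::-1]);a.append(f[:,:,::-1])
    ci=vision.camera_info(n);print(n,ci,ray(ci,[[320,200]]))
E
```

```text
{'clock': 0.0, 'qpos': array([ 1.03181214,  0.52200721, -0.03630867,  1.59996967,  0.02119039,
        1.02109283, -0.11278323]), 'qd': array([ 0.00029912,  0.00017008, -0.00015258,  0.00094642,  0.00080764,
        0.00107151,  0.00029197]), 'joint_efforts': array([ 2.33920626e-03, -9.27095532e+01,  1.98043540e+00, -3.69914460e+01,
        1.79577334e-02,  8.29800905e-03,  2.65276270e-05]), 'position': array([ 0.28219433, -0.55731091,  0.2307439 ]), 'tool_rot': array([-1.49933768,  1.56970389,  2.111024  ]), 'force': array([ 0.31521459,  0.01354535, -0.57739657]), 'moment': array([ 0.00058753, -0.01497728,  0.00393944]), 'grip_width': 0.08542301834536481}
top {'mtx': array([[439.26204483,   0.        , 330.58364907],
       [  0.        , 439.26204483, 204.16826017],
       [  0.        ,   0.        ,   1.        ]]), 'k1': -0.004077240291954426, 'rvec': array([ 2.13462549, -2.17624615,  0.10721756]), 'tvec': array([0.15720745, 0.59216842, 0.99452549])} (array([0.47755638, 0.1315713 , 1.05786931]), array([[ 0.12402538,  0.03766212, -0.99190214]]))
side {'mtx': array([[377.09562395,   0.        , 315.41503076],
       [  0.        , 377.09562395, 201.14298124],
       [  0.        ,   0.        ,   1.        ]]), 'k1': -0.06554639400287325, 'rvec': array([ 2.21987115, -0.24396325,  0.14897754]), 'tvec': array([-0.57674109,  0.22178106,  0.67927488])} (array([ 0.45797975, -0.51926346,  0.60320105]), array([[ 0.20469842,  0.76630744, -0.60912108]]))
```

View pics/top0.png

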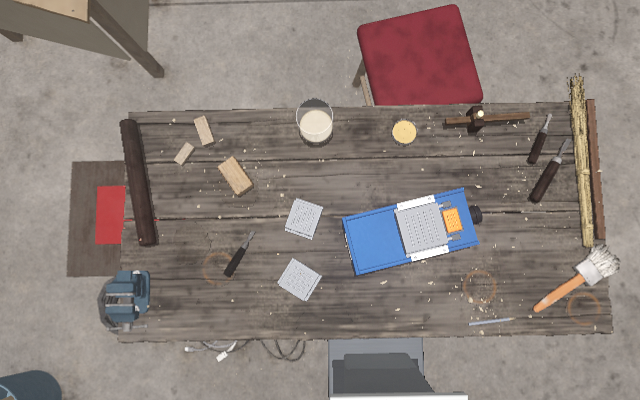

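View pics/side0.png

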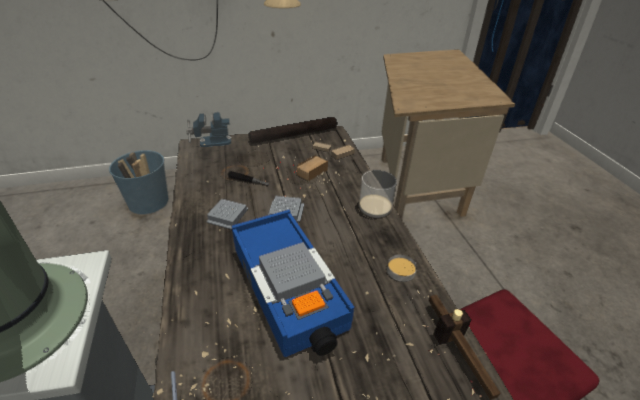

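The top view shows the blue box at (411,231), with its orange tab at (453,220), the hose spigot at (476,214) and the shelf on the left, so box +y is roughly world +y. Three things could be the cover: the grey piece seated in the box at (424,230), and two smaller loose grey plates at (304,218) and (299,280). The seated one is the largest and is retained by the lips, so I choose it. For the tab, the other orange things are the brush handle (560,293) and the wax tin (404,131). The pad at (453,220) is the one.

Run:
```python
from h import *
def comps(m,lo=60):
    n,l,s,c=cv2.connectedComponentsWithStats(m.astype(np.uint8));return [(l==i) for i in range(1,n) if s[i,4]>lo]
res={}
for n in("top","side"):
    f=cv2.imread(f"pics/{n}0.png");ci=vision.camera_info(n);h=cv2.cvtColor(f,cv2.COLOR_BGR2HSV)
    o=(h[...,0]>8)&(h[...,0]<24)&(h[...,1]>190)&(h[...,2]>150)
    for c in comps(o):
        r=cv2.minAreaRect(np.argwhere(c)[:,::-1].astype(np.float32));P=onz(ci,cv2.boxPoints(r),.073)
        print(n,"orange",np.round(r[0],1),"ctr",onz(ci,[r[0]],.073).round(4),"sides",np.linalg.norm(np.diff(P,axis=0),axis=1).round(4), "mean",onz(ci,[np.argwhere(c).mean(0)[::-1]],.073).round(4))
    b=(h[...,0]>100)&(h[...,0]<118)&(h[...,1]>150)
    for c in comps(b,1500):
        hull=cv2.convexHull(np.argwhere(c)[:,::-1].astype(np.int32))
        q=cv2.approxPolyDP(hull,6,True).reshape(-1,2);print(n,"blue",q.tolist());print(onz(ci,q,.074).round(4).tolist())
    w=(h[...,1]<25)&(h[...,2]>215)
    x0,x1,y0,y1=(330,490,170,290) if n=="top" else (220,360,200,370)
    w2=np.zeros_like(w);w2[y0:y1,x0:x1]=w[y0:y1,x0:x1]
    for c in comps(w2,40):
        r=cv2.minAreaRect(np.argwhere(c)[:,::-1].astype(np.float32));print(n,"white",np.round(r[0],1),onz(ci,[r[0]],.0745).round(4))
    if n=="top": cv2.imwrite("pics/crop1.png",cv2.resize(f[170:290,330:490],None,fx=5,fy=5,interpolation=2))
```

```text
top white [415.4 202.1] [[ 0.5913 -0.0456  0.0745]]
top white [429.1 252.6] [[ 0.4781 -0.0714  0.0745]]
side orange [308.1 302.2] ctr [[ 0.5482 -0.1272  0.073 ]] sides [0.0527 0.0354 0.0505] mean [[ 0.5479 -0.1276  0.073 ]]
side blue [[348, 329], [284, 355], [238, 255], [233, 226], [288, 210], [353, 306]]
[[0.5995, -0.1931, 0.074], [0.4916, -0.2159, 0.074], [0.4393, 0.0089, 0.074], [0.4349, 0.0959, 0.074], [0.5575, 0.1253, 0.074], [0.6209, -0.1519, 0.074]]
side white [320.9 263.6] [[ 0.5906 -0.0462  0.0745]]
side white [262.7 284.2] [[ 0.4771 -0.073   0.0745]]
```

View pics/crop1.png

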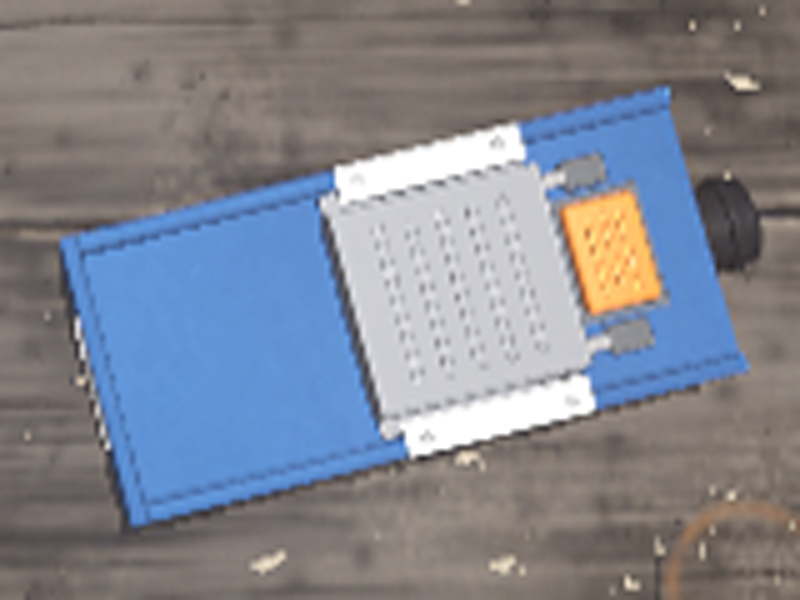

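The crop confirms the large grey cover seated between the white lips, the orange pad centred at about (452,220), and pin blocks on both sides of it. My orange threshold missed the pad in the top view. I'll fix that, and also fit the yaw and the tool axes.

Run:
```python
from h import *
from scipy.spatial.transform import Rotation as Ro
ci=vision.camera_info("top");f=cv2.imread("pics/top0.png");h=cv2.cvtColor(f,cv2.COLOR_BGR2HSV)
m=(h[...,0]>8)&(h[...,0]<24)&(h[...,1]>120)&(h[...,2]>150);m[:, :435]=0;m[:,470:]=0;m[:195]=0;m[245:]=0
p=np.argwhere(m)[:,::-1].astype(np.float32);r=cv2.minAreaRect(p);P=onz(ci,cv2.boxPoints(r),.073)
print("tab top",onz(ci,[r[0]],.073).round(4),np.linalg.norm(np.diff(P,axis=0),axis=1).round(4),[np.degrees(np.arctan2(*(d[1],d[0]))).round(1) for d in np.diff(P,axis=0)[:,:2]])
# blue hull in top; each corner from outer wall edges
b=((h[...,0]>98)&(h[...,0]<120)&(h[...,1]>130));b[:,:335]=0;b[:,490:]=0;b[:180]=0;b[285:]=0
q=np.argwhere(b)[:,::-1];W=onz(ci,q,.074)[:,:2]
r=cv2.minAreaRect((W*1000).astype(np.float32));print("box rect",r)
C=lambda p:np.array([330,170])+(np.array(p)+.5)/5-.5
W=onz(ci,C([(62,240),(668,92),(130,525),(748,370)]),.074)[:,:2];print(W.round(4))
for i,j in((0,1),(2,3),(0,2)):d=W[i]-W[j];print(np.degrees(np.arctan2(-d[0],d[1])) ,np.linalg.norm(d))
R=Ro.from_euler('xyz',telemetry.observe()['tool_rot']);print(R.as_matrix().round(3))
```

```text
tab top [[ 0.5497 -0.1251  0.073 ]] [0.0338 0.0496 0.0336] [np.float64(-75.2), np.float64(-167.0), np.float64(104.8)]
box rect ((527.7125244140625, -30.48370361328125), (131.84764099121094, 282.1936340332031), 12.782782554626465)
[[ 0.5597  0.1201]
 [ 0.6213 -0.1544]
 [ 0.4327  0.0927]
 [ 0.4958 -0.1832]]
12.629578173705 0.28132268577731095
12.883507015904156 0.2830952259330438
-77.8409282394595 0.1299702955444721
[[-0.     0.452 -0.892]
 [ 0.001 -0.892 -0.452]
 [-1.    -0.001  0.   ]]
```

Yaw is 12.8° and the box rectangle measures 132×282 mm, which agrees with the 132×284 given. The tab comes out at (0.5497,-0.125) from the top view, (0.548,-0.127) from the side view, and (0.550,-0.128) from the box centre, so I'll use (0.549,-0.127). I'll approach at the current height with the fingers shut.

>>> play_rows([
  [26, 43, 0, 0, 0, -2, 0],
  [26, 43, 0, 0, 0, -2, 0],
  [26, 43, 0, 0, 0, -2, 0],
  [26, 43, 0, 0, 0, -2, 0],
  [26, 43, 0, 0, 0, -2, 0],
  [26, 43, 0, 0, 0, -2, 0],
  [26, 43, 0, 0, 0, -2, 0],
  [26, 43, 0, 0, 0, 0, 0],
], grip_force=60)

```text
clock: 1.1
position: [0.4909, -0.212, 0.2312]
tool_rot: [-0.344, 1.57, 3.022]
force: [1.1, -0.5, -0.2]
grip_width: -0.0
```

>>> play_rows([
  [26, 43, 0, 0, 0, 0, 0],
  [26, 43, 0, 0, 0, 0, 0],
  [0, 0, 0, 0, 0, 0, 0],
  [0, 0, 0, 0, 0, 0, 0],
])

```text
clock: 1.6
position: [0.5419, -0.128, 0.231]
tool_rot: [0.118, 1.57, -2.799]
force: [0.5, 0.0, 0.4]
grip_width: 0.0001
```

>>> play_rows([
  [7, 1, -30, 0, 0, 0, 0],
  [0, 0, -40, 0, 0, 0, 0],
  [0, 0, -40, 0, 0, 0, 0],
  [0, 0, -30, 0, 0, 0, 0],
  [0, 0, 0, 0, 0, 0, 0],
  [0, 0, 0, 0, 0, 0, 0],
])

```text
clock: 2.35
position: [0.5496, -0.1274, 0.0925]
tool_rot: [2.538, 1.57, -0.38]
force: [-0.6, -0.0, 0.2]
grip_width: 0.0003
```

Run:
```python
from h import *
for n in("side","top"):
    f=vision.grab_frame(n);c=(f[190:370,210:370] if n=="side" else f[170:290,330:490])
    cv2.imwrite(f"pics/{n}2.png",cv2.resize(c[:,:,::-1],None,fx=3.2,fy=3.2,interpolation=2))
a,b=cv2.imread("pics/side2.png"),cv2.imread("pics/top2.png")
b=cv2.copyMakeBorder(b,0,a.shape[0]-b.shape[0],0,0,0);o=np.hstack([a,b]);cv2.imwrite("pics/both2.png",cv2.resize(o,None,fx=.78,fy=.78))
s=telemetry.observe();print(s['position'],s['force'],s['clock'])
```

```text
[ 0.54997787 -0.12710845  0.09273352] [-0.78371667  0.2077534   0.32773985] 2.45
```

View pics/both2.png

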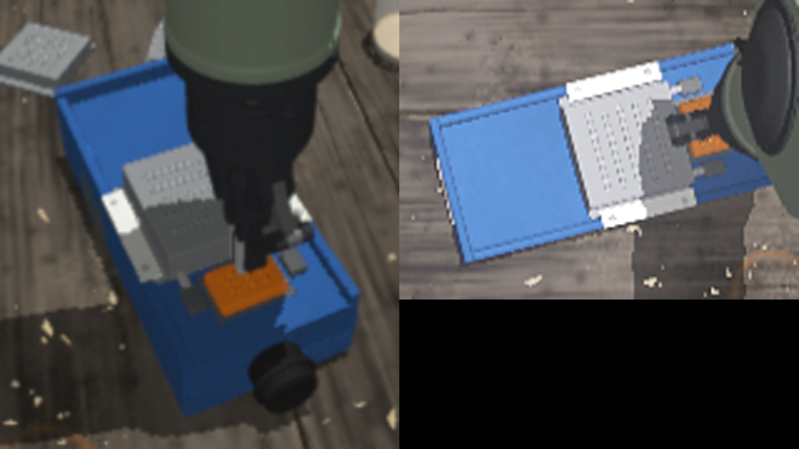

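The fingertips sit about 20 mm above the pad, centred on it between the pin blocks. I'll shift 3 mm back from the cover and press in small steps.

>>> play_rows([
  [0, -3, -7, 0, 0, 0, 0],
  [0, 0, -7, 0, 0, 0, 0],
  [0, 0, -3, 0, 0, 0, 0],
  [0, 0, -3, 0, 0, 0, 0],
  [0, 0, -3, 0, 0, 0, 0],
  [0, 0, -2, 0, 0, 0, 0],
  [0, 0, 0, 0, 0, 0, 0],
  [0, 0, 0, 0, 0, 0, 0],
])

```text
clock: 3.45
position: [0.5493, -0.1296, 0.0663]
tool_rot: [-1.045, 1.571, 2.321]
force: [-1.9, 1.4, 3.6]
grip_width: 0.0003
```

>>> play_rows([
  [0, 0, -1, 0, 0, 0, 0],
  [0, 0, -1, 0, 0, 0, 0],
  [0, 0, 0, 0, 0, 0, 0],
  [0, 0, 0, 0, 0, 0, 0],
  [0, 0, 0, 0, 0, 0, 0],
  [0, 0, 0, 0, 0, 0, 0],
  [0, 0, 0, 0, 0, 0, 0],
  [0, 0, 0, 0, 0, 0, 0],
])

```text
clock: 4.45
position: [0.5495, -0.1296, 0.0649]
tool_rot: [2.695, 1.57, -0.222]
force: [-6.4, 0.8, 16.1]
grip_width: 0.0005
```

Run:
```python
from h import *
for n in("side","top"):
    f=vision.grab_frame(n);c=(f[190:370,210:370] if n=="side" else f[170:290,330:490])
    cv2.imwrite(f"pics/{n}3.png",cv2.resize(c[:,:,::-1],None,fx=3.2,fy=3.2,interpolation=2))
a,b=cv2.imread("pics/side3.png"),cv2.imread("pics/top3.png")
b=cv2.copyMakeBorder(b,0,a.shape[0]-b.shape[0],0,0,0);o=np.hstack([a,b]);cv2.imwrite("pics/both3.png",cv2.resize(o,None,fx=.78,fy=.78))
s=telemetry.observe();print(s['position'],s['force'],s['clock'])
```

```text
[ 0.54948918 -0.12961584  0.06489114] [-5.59063865  0.77212296 16.75978368] 4.55
```

View pics/both3.png

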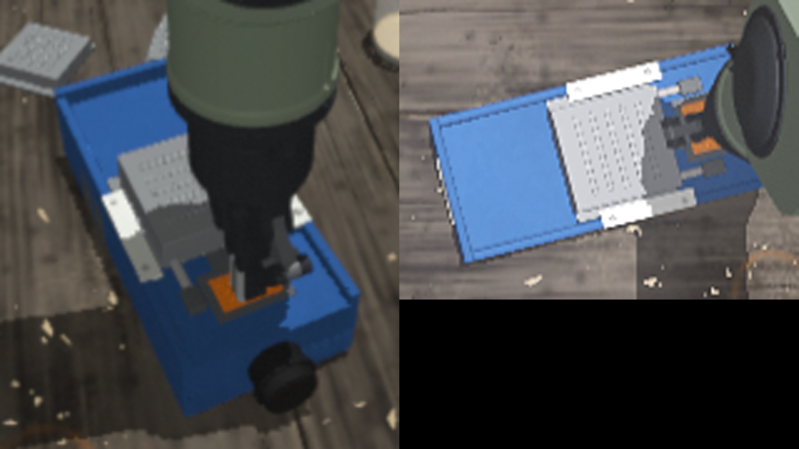

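The tab is bottomed at about 16 N. In the top view the cover has moved forward by roughly 12 mm, and the pins are extended. Next I raise to about 15 mm above the deck and push along box +y.

>>> play_rows([
  [0, 0, 8, 0, 0, 0, 0],
  [0, 0, 7, 0, 0, 0, 0],
  [0, 0, 0, 0, 0, 0, 0],
  [-1.8, 7.8, 0, 0, 0, 0, 0],
  [-1.8, 7.8, 0, 0, 0, 0, 0],
  [-1.8, 7.8, 0, 0, 0, 0, 0],
  [-1.8, 7.8, 0, 0, 0, 0, 0],
  [-1.8, 7.8, 0, 0, 0, 0, 0],
])

```text
clock: 5.55
position: [0.5402, -0.09, 0.0793]
tool_rot: [1.309, 1.571, -1.608]
force: [-0.4, -0.2, 0.2]
grip_width: 0.0001
```

>>> play_rows([
  [-1.8, 7.8, 0, 0, 0, 0, 0],
  [-1.8, 7.8, 0, 0, 0, 0, 0],
  [-1.8, 7.8, 0, 0, 0, 0, 0],
  [-1.8, 7.8, 0, 0, 0, 0, 0],
  [-1.8, 7.8, 0, 0, 0, 0, 0],
  [-1.8, 7.8, 0, 0, 0, 0, 0],
  [-1.8, 7.8, 0, 0, 0, 0, 0],
  [0, 0, 0, 0, 0, 0, 0],
])

```text
clock: 6.55
position: [0.5277, -0.0352, 0.0793]
tool_rot: [-1.586, 1.571, 1.781]
force: [0.8, 0.4, 0.6]
grip_width: -0.0003
```

```bash
cat > look.py <<'E'
from h import *
import sys
k=sys.argv[1]
for n in("side","top"):
    f=vision.grab_frame(n);cv2.imwrite(f"pics/{n}full{k}.png",f[:,:,::-1]);c=(f[190:370,210:370] if n=="side" else f[170:290,330:490])
    cv2.imwrite(f"pics/{n}{k}.png",cv2.resize(c[:,:,::-1],None,fx=3.2,fy=3.2,interpolation=2))
a,b=cv2.imread(f"pics/side{k}.png"),cv2.imread(f"pics/top{k}.png")
b=cv2.copyMakeBorder(b,0,a.shape[0]-b.shape[0],0,0,0);o=np.hstack([a,b]);cv2.imwrite(f"pics/both{k}.png",cv2.resize(o,None,fx=.78,fy=.78))
s=telemetry.observe();p=s['position'];d=p[:2]-np.array([.5277,-.0305]);c,q=np.cos(np.radians(12.8)),np.sin(np.radians(12.8))
print(p,s['force'],s['clock'],"box xy",(c*d[0]+q*d[1]).round(4),(-q*d[0]+c*d[1]).round(4))
E
python3 look.py 4
```

```text
[ 0.52779276 -0.0360065   0.07930179] [-0.78302434  0.13920789 -0.87796038] 6.65 box xy -0.0011 -0.0054
```

View pics/both4.png

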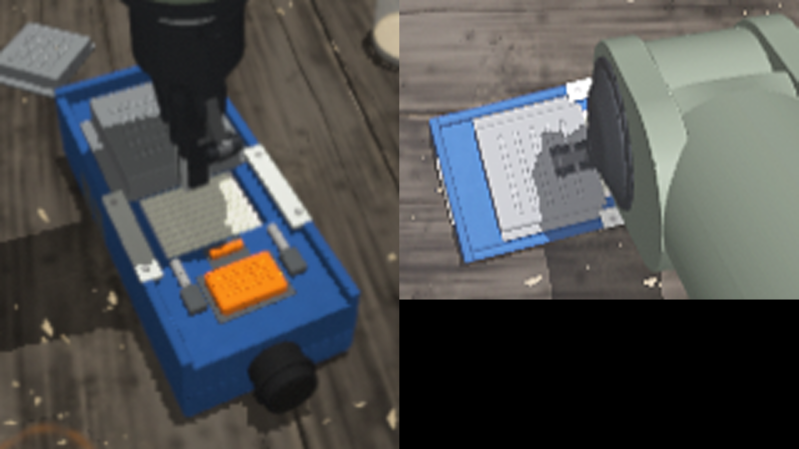

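The tab has sprung up and the cover lies flat and is sliding. It is not all the way yet. I'll measure its front edge, visible at about (366,243) in the top view.

```bash
cat > edge.py <<'E'
from h import *
def tb(P):
    d=P[:,:2]-np.array([.5277,-.0305]);c,q=np.cos(np.radians(12.8)),np.sin(np.radians(12.8))
    return np.c_[c*d[:,0]+q*d[:,1],-q*d[:,0]+c*d[:,1]]
def edge(fn,z=.09):
    ci=vision.camera_info("top");f=cv2.imread(fn);h=cv2.cvtColor(f,cv2.COLOR_BGR2HSV)
    g=(h[...,1]<60)&(h[...,2]>130);v,u=np.mgrid[:400,:640];B=tb(onz(ci,np.c_[u.ravel(),v.ravel()],z))
    # grey pixels, per lateral strip: extreme y
    for x in(-.035,-.02,0,.02,.035):
        s=(abs(B[:,0]-x)<.004)&g.ravel()&(abs(B[:,1])<.14);print(x,B[s,1].min().round(4),B[s,1].max().round(4))
E
python3 - <<'E'
from edge import *
print('seated');edge("pics/top0.png");print('now');edge("pics/topfull4.png")
E
```

```text
seated
-0.035 -0.1391 0.0233
-0.02 -0.1391 0.023
0 -0.1109 0.0233
0.02 -0.1105 0.0235
0.035 -0.0992 0.0238
now
-0.035 -0.1397 0.1034
-0.02 -0.1397 0.1034
0 -0.1394 0.1038
0.02 -0.1394 0.1037
0.035 -0.1394 0.1036
```

The front edge has advanced 80 mm, so the cover is at +53 mm. I'll push 24 mm more to reach about +77.

>>> play_rows([
  [-1.3, 5.9, 0, 0, 0, 0, 0],
  [-1.3, 5.9, 0, 0, 0, 0, 0],
  [-1.3, 5.9, 0, 0, 0, 0, 0],
  [-1.3, 5.7, 0, 0, 0, 0, 0],
  [0, 0, 0, 0, 0, 0, 0],
  [0, 0, 0, 0, 0, 0, 0],
  [2, -8, 0, 0, 0, 0, 0],
  [0, 0, 0, 0, 0, 0, 0],
])

```text
clock: 7.65
position: [0.5247, -0.0216, 0.0793]
tool_rot: [1.488, 1.57, -1.431]
force: [0.1, -0.2, 0.6]
grip_width: 0.0
```

>>> play_rows([
  [2, -7, 30, 0, 0, 0, 0],
  [2, -10, 45, 0, 0, 0, 0],
  [0, -35, 40, 0, 0, 0, 0],
  [-20, -45, 0, 0, 0, 0, 0],
  [-20, -45, 0, 0, 0, 0, 0],
  [-20, -45, 0, 0, 0, 0, 0],
  [-20, -45, 0, 0, 0, 0, 0],
  [0, 0, 0, 0, 0, 0, 0],
])

```text
clock: 8.65
position: [0.4466, -0.256, 0.1943]
tool_rot: [0.811, 1.57, -2.112]
force: [0.8, -0.1, 0.6]
grip_width: 0.0003
```

```bash
python3 look.py 5; python3 -c "
from edge import *
edge('pics/topfull5.png')"
```

```text
[ 0.44846506 -0.25265274  0.19427081] [0.38034209 0.73550404 1.15343758] 8.75 box xy -0.1265 -0.1991
-0.035 -0.1397 0.1267
-0.02 -0.1391 0.1272
0 -0.1109 0.1272
0.02 -0.1105 0.1272
0.035 -0.0992 0.1271
```

View pics/both5.png

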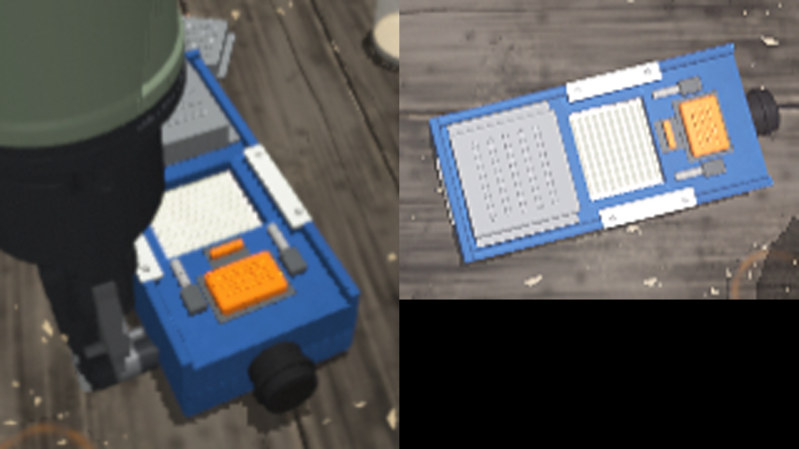

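The cover lies flat on the shelf at about +77 mm, the filter opening is fully visible, and the arm is clear. I'll compare the loose items with the first picture, then hand in.

Run:
```python
from h import *
a,b=cv2.imread("pics/top0.png"),cv2.imread("pics/topfull5.png")
for n,(x,y) in dict(glass=(315,122),tin=(404,132),block=(235,175),plateA=(304,218),plateB=(299,280)).items():
    print(n,cv2.absdiff(a,b)[y-24:y+24,x-24:x+24].mean().round(2))
print(workorder.job_done())
```

```text
glass 0.99
tin 1.06
block 0.96
plateA 1.12
plateB 1.04
the job is handed in; nothing more can be done
None
```

I pressed the orange tab fully down with the shut fingertips, at about 16 N, and the cover popped forward about 12 mm. I then pushed the cover along box +y onto the shelf, backed the arm away and handed the job in at about 8.8 s. The job was accepted, but no verdict is reported.

- **Cover:** it lies flat at about +77 mm, measured from the shift of its front edge; the opening is clear from +64 mm. The white filter is fully visible.
- **Other items:** the glass, wax tin, sanding block and the two spare plates look unchanged from the first picture, with only image noise between them.
- **Checks that disagreed:** the two cameras and the box outline put the tab 1–3 mm apart, which was well within the pad. My first orange colour threshold missed the tab in the top view, so I corrected it before moving.

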